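# Seat the notched tube block in the dry-bath heater

## Robot

A 7-joint arm with a two-finger parallel gripper is mounted at the origin on the work surface. World frame = base frame: x ahead of the robot, y to its left, z up, the work surface at z = 0. Lengths are in mm, angles in rad, forces in N, time in s.
With the tool pointing down it reaches from about 400 to 875 mm from the base axis. Payload 6.5 kg.
Tool frame: the origin (TCP) lies at the very end of the fingers, on their centre line; the grasp point (between the pads) lies behind it (grip_point_offset is the z of the grasp point in the tool frame, in mm); z points along the fingers, y is the line along which they close (so a half turn about z gives the same grasp; the last joint's range is limited). The gripper opens to 85 mm and grips with 20 to 120 N. Pads are 22 mm wide; open, the fingers measure 114 mm over their backs; the gripper's body (76 mm by 85 mm) begins 54 mm behind the grasp point. The pads swing forward as they close: fully open they stand 13 mm farther back than shut.
Start: joints at [1.189, 0.536, -0.004, 1.538, 0.003, 1.067, -0.071], TCP at [201.871, -617.85, 231.29] pointing down, gripper open.
Joint ranges: [-2.7, 2.7], [-0.37, 2.16], [-1.27, 1.26], [0.24, 2.4], [-1.31, 4.45], [0.19, 1.91], [-2.76, 2.76]. Speed limits (rad/s): [2.39, 2.39, 3.14, 3.14, 3.14, 3.14, 3.14].

## Interface

Orientations are given as a unit quaternion [w, x, y, z].
In Python, from workcell import read_state, camera, finish_job, recognise, grip_point_offset gives the robot as it stands.
- The arm moves only by the tool servo_tool, never from a script. Its argument "increments" is a list of rows, each an object with "delta_pos": the shift along the world's x, y, z in units of 0.2 m (1.0 is 0.2 m), a list of three; "dr": the turn, a rotation vector about the world's x, y, z in units of pi/4 rad (1.0 is pi/4 rad), a list of three; "hand": the closure, from 0 (fully open) to 1 (shut). A call has 1 to 12 rows; each row is the pose to reach, as a shift and turn from the pose commanded when the call began; what a row does not reach only later rows make up. A row lasts 1/12 s, in which the tool goes at most 41.7 mm and 7.16 degrees, less where a joint would pass 70% of its speed; a pose out of reach is approached as far as the arm can. A call with a number of a shift or a turn outside -1 to 1 is refused whole. A call with a gripper value outside its range is refused whole. The fingers move at their own pace and stop on an object; "grip_force" is the grip in N (left out, the last holds). Time passes only in rows, so rows that repeat a pose let the fingers close. It gives the time, the measured TCP pose, the force, the opening and the grip force at its end, in the units of the state.
- read_state(): the state, without advancing time (a new reading comes with each control period).
- camera(name): name is "scene" or "side" or "wrist"; returns a dict with "img" (480x640x3 uint8, red, green, blue), "range_z" (480x640 float32, mm along the optical axis (not along the pixel's ray), 0 where there is no reading), "camera_matrix" (3x3 intrinsics, pixels), "origin" and "orientation" of the camera in the world; the wrist camera has in their place "T_tool_cam" (4x4, takes a point from camera to tool coordinates, whose origin is the TCP and whose axes are the flange's). Camera axes: x right, y up, looking along -z (the intrinsics and any distortion apply to the point x, -y, -z); pixel columns grow to the right and rows downward; lengths in mm; the calibration is good to about 2 mm. A picture is of the moment at which its call begins: read the wrist's pose just before it.
- finish_job(): hands the job in; it is judged then, once.
Trained networks look in the newest picture that a camera, given by its name, has taken for a name from the list of things; names that differ only in an ending like _2 or _b are one class to them, and where a whole thing is asked for, a point or a joint stands for the part that bears it (a point fixed in the world has none). Each returns a list of dicts, best first, with "conf" (0 to 1); they miss things now and then, are a little off and sometimes report something else, mostly with a low value. They report only what shows in the picture. A call takes as long as a camera call.
- recognise(thing, camera): "rect" ([left, top, right, bottom] in pixels, round what is visible of it).
The state is a dict: "clock": time; "joint_pos": joint angles; "joint_vel": joint speeds; "effort": joint torques, N m; "tcp_pos": TCP position; "ee_rot": TCP orientation; "contact_force": force on the tool from outside, world axes, zero at the start; "moment": the same for the moment, N m; "opening": finger opening in mm; "gripper_force": force on a finger pad.
Only numpy, scipy, OpenCV 4.12 (cv2) and the standard library are available. Lean on these libraries where they do the work, as an engineer would, in place of code of your own. Each camera call takes 0.05 s, during which the arm holds its last target. There are 200 camera calls.

## Task

Fit the tube block that has one corner cut away into the square well of the dry-bath heater: lift it by its handle, turn it so that its cut-away corner comes over the square post in the well's corner, and lower it upright and fully down onto the floor of the well before letting go. Leave the other two tube blocks where they stand.

Things in the scene. Friction and masses are not known exactly. Their poses are not given: they have to be found in the camera images.
- notched_handle (a point): Middle of the handle of the notched block: aluminium, 76 x 76 x 45 mm high, 0.36-0.64 kg, dark tube holes on top, a 28 x 28 mm corner cut away over the full height. Handle: black upright plate on the top's middle, 40 long, 14 thick, 44 high. The point is 67 mm above the underside, 22 above the block's top. z up; x along the handle, y across it (grip across y); cut-away corner towards +x +y.
- well (a point): Middle of the floor of the heater's well. Heater: fixed white box 220 x 170 x 85 mm high. Well: 90 x 90, 35 deep, floor 50 mm above the bench, 7 mm to spare round the block. A bare 28 x 28 post as high as the rim fills its +x +y corner. z up; x, y along the sides. Block home: its x, y along these, handle's middle 67 mm above this point, block's top 10 mm above the rim.
- plain_handle (a point): Middle of the handle of the plain tube block, to be left alone: aluminium, size and handle as the notched one, but all four corners whole, so the post keeps it out. Point and axes as on the notched block.
- round_handle (a point): Middle of the handle of the round tube block, to be left alone: aluminium cylinder, 76 mm diameter, 45 mm high, same handle. Point and axes as on the notched block.

How it is judged (in metres and radians):
On the way:
1. the notched block is lowered, still held, to within 12 mm of the floor of the well (z of notched_handle in the frame of well below 0.079 m and horizontal distance between notched_handle and well below 0.015 m and contact force between the fingers and notched_block above 1 N), for 0.05 s.
At the end, for the whole second after the job is handed in: The notched block, lowered in the gripper to within 12 mm of the well floor, stands on it (within 5 mm), at rest, upright within 5 degrees, within 12 mm of the well centre and 16 degrees of square, notch round the post; the other two blocks are within 30 mm of where they stood (z of notched_handle in the frame of well below 0.072 m and horizontal distance between notched_handle and well below 0.012 m and angle between the x axis of notched_handle and the x axis of well, either way round below 0.28 rad and angle between notched_handle's own z axis and vertical below 0.1 rad and linear speed of notched_block below 0.02 m/s); the robot touches nothing.
It fails at once if the plain block was moved by more than 30 mm (distance of plain_handle from where it was at the start of the episode above 0.03 m).
It fails at once if the round block was moved by more than 30 mm (distance of round_handle from where it was at the start of the episode above 0.03 m).
It also fails if it takes over 38 s, if anything falls off the work surface, if the arm or the gripper's body presses on something with over 40 N, if the wrist force passes 120 N, or if a joint passes its speed limit or range.

## Working session

There is one attempt and no reset: what is moved stays moved. The work goes in short steps, Python scripts to look and compute and a tool call to move; the robot and the scene stay as the last step left them, time stands still between calls to the robot, and variables do not carry over. Pictures are saved under pics/ and viewed, at most 10 in all, crops included, and the job is handed in when it is done.

Besides the shell and the picture viewer there is one more tool, called after "Call:" in YAML: its name, and indented under it one key for each argument. servo_tool: Moves the arm, as the interface text tells. Its arguments: {"type":"object","properties":{"increments":{"type":"array","items":{"type":"object","properties":{"delta_pos":{"type":"array","items":{"type":"number"}},"dr":{"type":"array","items":{"type":"number"}},"hand":{"type":"number"}}}},"grip_force":{"type":"number"}},"required":["increments"]}

```bash
mkdir -p pics
cat > h.py <<'E'
import numpy as np,cv2
from workcell import *
from scipy.spatial.transform import Rotation as R
def q(o): return R.from_quat([o[1],o[2],o[3],o[0]])
def cloud(c,st=None):
    K=np.array(c["camera_matrix"]);d=c["range_z"];v,u=np.mgrid[:480,:640]
    p=np.stack([(u-K[0,2])/K[0,0]*d,-(v-K[1,2])/K[1,1]*d,-d],-1)
    if "T_tool_cam" in c:
        T=np.array(c["T_tool_cam"]);p=p@T[:3,:3].T+T[:3,3]
        return p@q(st["ee_rot"]).as_matrix().T+np.array(st["tcp_pos"])
    return p@q(c["orientation"]).as_matrix().T+np.array(c["origin"])
E
python3 - <<'E'
from h import *
s=read_state();print({k:np.round(v,3).tolist() for k,v in s.items()},grip_point_offset)
ims=[]
for n in["scene","side"]:
    c=camera(n);print(n,c["origin"],c["orientation"],[k for k in c])
    np.savez(n,**{k:np.array(v) for k,v in c.items()})
    P=cloud(c)
    for t in["notched_handle","well","plain_handle","round_handle"]:
        for r in recognise(t,n)[:2]:
            l,tp,rr,b=map(int,r["rect"]);print(t,r["conf"],l,tp,rr,b,P[(tp+b)//2,(l+rr)//2].round())
    cv2.imwrite(f"pics/{n}.png",c["img"][:,:,::-1])
E
```

```text
{'clock': 0.0, 'joint_pos': [1.189, 0.537, -0.004, 1.539, 0.003, 1.067, -0.071], 'joint_vel': [0.001, -0.001, 0.0, 0.0, 0.001, -0.0, -0.001], 'effort': [-0.0, -58.34, 1.049, -25.909, 0.012, 0.01, -0.0], 'tcp_pos': [201.654, -617.27, 230.4], 'ee_rot': [-0.001, 0.988, 0.157, -0.0], 'contact_force': [0.448, 0.644, 0.023], 'moment': [0.008, -0.05, 0.033], 'gripper_force': 0.0, 'opening': 85.446} -18.700000000000003
scene [1000.27232025   64.94435186  825.61966197] [0.64793881 0.18462065 0.21050318 0.70836355] ['img', 'range_z', 'camera_matrix', 'origin', 'orientation']
notched_handle 0.84 346 196 390 253 [483.  88.  55.]
notched_handle 0.74 425 233 467 276 [531. 237.  43.]
well 0.87 122 165 265 304 [ 533. -245.   53.]
plain_handle 0.6 347 273 409 338 [647. 113.  46.]
round_handle 0.56 423 232 467 277 [532. 234.  46.]
side [ 500.9477481  -594.8854234   435.95105267] [ 0.85730312  0.51430031 -0.01152963 -0.01983988] ['img', 'range_z', 'camera_matrix', 'origin', 'orientation']
notched_handle 0.8 245 221 306 292 [468.  73.  44.]
well 0.94 175 307 445 480 [ 512. -217.   50.]
plain_handle 0.61 345 213 414 281 [633.  96.  43.]
round_handle 0.71 284 185 326 241 [518. 226.  43.]
```

View pics/scene.png

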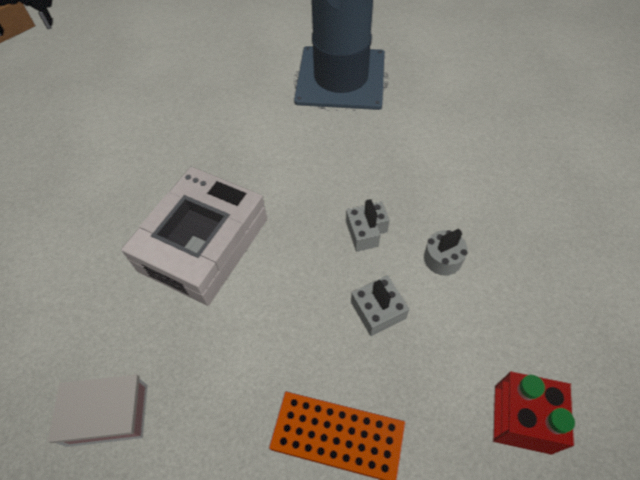

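Run:
```python
from h import *
for n in["scene","side"]:
    c=dict(np.load(n+".npz"));P=cloud(c);z=P[...,2];ok=c["range_z"]>0
    print(n,"bench z",np.median(z[ok&(abs(z)<15)]))
    def rep(nm,m):
        p=P[m][:,:2].astype(np.float32)
        print(nm,len(p),P[m][:,2].mean().round(1),cv2.minAreaRect(p),p.mean(0).round(1))
    for nm,(x,y) in dict(notch=(475,80),plain=(640,105),rnd=(525,230)).items():
        near=ok&(np.hypot(P[...,0]-x,P[...,1]-y)<65)
        rep(nm+" top",near&(abs(z-45)<4)); rep(nm+" handle",near&(z>60)&(z<110)); rep(nm+" htop",near&(z>84)&(z<95))
    h=ok&(abs(P[...,0]-520)<160)&(abs(P[...,1]+230)<160)
    rep("rim",h&(abs(z-85)<4)); rep("floor",h&(abs(z-50)<4))
```

```text
scene bench z 0.0726779297435769
notch top 865 45.1 ((467.0562744140625, 89.26513671875), (78.10407257080078, 76.14364624023438), 20.165660858154297) [470.   82.5]
notch handle 230 81.9 ((468.1412658691406, 89.81917572021484), (41.25685119628906, 14.62472152709961), 19.960739135742188) [472.3  89.3]
notch htop 136 88.3 ((467.73651123046875, 89.76510620117188), (40.41488265991211, 14.505833625793457), 19.686243057250977) [468.9  89.5]
plain top 1369 45.0 ((636.646484375, 115.52632141113281), (76.21383666992188, 76.83642578125), 32.28486251831055) [641.4 115. ]
plain handle 301 81.9 ((636.7061157226562, 115.74309539794922), (39.91529846191406, 15.2508544921875), 31.92793083190918) [640.3 114.9]
plain htop 184 88.2 ((636.6065673828125, 115.65431213378906), (39.83180236816406, 14.681769371032715), 33.755401611328125) [637.8 115.2]
rnd top 810 45.0 ((516.5879516601562, 237.53970336914062), (74.9367446899414, 74.71027374267578), 54.213348388671875) [522.3 236.4]
rnd handle 288 80.6 ((516.1998291015625, 238.14413452148438), (15.81155014038086, 41.063507080078125), 32.479854583740234) [519.8
[... 1195 characters left out ...]
8), 32.16845703125) [636.4 112.6]
rnd top 490 44.3 ((516.5465698242188, 235.2045135498047), (71.08699035644531, 75.97917175292969), 82.41893005371094) [516. 229.]
rnd handle 297 76.7 ((516.0791625976562, 237.68045043945312), (15.547940254211426, 42.9373893737793), 31.839439392089844) [516.7 231.9]
rnd htop 89 87.3 ((516.7383422851562, 238.0852813720703), (14.643943786621094, 42.662601470947266), 33.213661193847656) [516.6 235.5]
rim 25168 84.4 ((524.7574462890625, -237.25286865234375), (172.81907653808594, 219.5040283203125), 68.73516082763672) [ 524.9 -253.2]
floor 4077 49.9 ((517.9555053710938, -255.81988525390625), (132.920654296875, 220.00022888183594), 68.95355224609375) [ 519.4 -237.1]
```

Run:
```python
from h import *
def tf(p,c,a):
    a=np.radians(a);return (p-c)@np.array([[np.cos(a),-np.sin(a)],[np.sin(a),np.cos(a)]])
for n in["scene","side"]:
    c=dict(np.load(n+".npz"));P=cloud(c);z=P[...,2];ok=c["range_z"]>0
    m=ok&(abs(z-45)<4)&(np.hypot(P[...,0]-468,P[...,1]-89.4)<65)
    b=tf(P[m][:,:2],np.array([468,89.4]),20)
    print(n,"block quadrants(x outer 12-38)",[(sx,sy,int(((b[:,0]*sx>12)&(b[:,1]*sy>12)).sum())) for sx in(1,-1) for sy in(1,-1)])
    # well: raster of floor & rim in heater frame
    m=ok&(abs(P[...,0]-524)<150)&(abs(P[...,1]+238)<150)&(z>40)
    w=tf(P[m][:,:2],np.array([524.7,-238.2]),68.7);zz=z[m]
    ins=(abs(w)<60).all(1)
    for y in range(55,-60,-7):
        print(''.join('.' if not (s:=ins&(abs(w[:,0]-x)<3.5)&(abs(w[:,1]-y)<3.5)).any() else ('#' if np.median(zz[s])>80 else ('o' if np.median(zz[s])<54 else '|')) for x in range(-56,57,7)))
    f=w[ins&(zz<54)];print("floor ext",np.percentile(f,[.5,50,99.5],axis=0).round(1).tolist())
    # tight edges: rim gap per scan lines
    for ax in(0,1):
        for s0 in(-25,-10,5):
            s=ins&(abs(w[:,1-ax]-s0)<6)&(zz>80);v=np.sort(w[s,ax]);lo=v[v<0].max(initial=-99);hi=v[v>0].min(initial=99);print(ax,s0,lo.round(1),hi.round(1),end='; ')
    pm=ins&(zz>80)&(abs(w)<44).all(1);print("post",pm.sum(),w[pm].mean(0).round(1),w[pm].min(0),w[pm].max(0))
```

```text
scene block quadrants(x outer 12-38) [(1, 1, 0), (1, -1, 161), (-1, 1, 102), (-1, -1, 147)]
#################
#################
#################
#|||||||||||||###
#||oooooooooo.###
#|ooooooooooo.###
#||ooooooooo..###
#||ooooooooo..###
#||ooooooooo..###
#||ooooooooo..###
#||ooooooooo..###
#||ooooo......###
#||oooooo.#######
#||oooooo.#######
##|ooooo..#######
###.......#######
#################
floor ext [[-46.8, -40.7], [-16.6, 2.4], [23.7, 35.7]]
0 -25 -43.9 16.1; 0 -10 -44.4 42.9; 0 5 -44.1 43.9; 1 -25 -54.7 34.1; 1 -10 -55.1 33.8; 1 5 -54.5 33.8; post 347 [10.7 11.4] [-43.90209468 -43.58826487] [43.99294632 43.878103  ]
side block quadrants(x outer 12-38) [(1, 1, 0), (1, -1, 162), (-1, 1, 132), (-1, -1, 177)]
#################
#################
#################
####||||||||||||#
###...oooooooo||#
###...oooooooo||#
###...oooooooo||#
###...oooooooo||#
###...oooooooo||#
###...oooooooo||#
###...oooooooo||#
###...oooooooo||#
###...ooooo|#####
###...oooo||#####
###...oooo||#####
###...oooo||#####
#################
floor ext [[-14.2, -48.5], [11.3, -2.1], [46.5, 35.4]]
0 -25 -43.9 16.7; 0 -10 -43.6 44.6; 0 5 -42.4 44.1; 1 -25 -54.2 34.7; 1 -10 -54.0 34.6; 1 5 -54.2 34.9; post 1072 [ 7.6 12.5] [-43.94555779 -43.95857404] [43.89285327 43.99120232]
```

```bash
python3 -c "
import cv2
a=cv2.imread('pics/scene.png');s=cv2.imread('pics/side.png')
cv2.imwrite('pics/c1.png',cv2.hconcat([cv2.resize(a[160:310,115:275],(400,375),interpolation=2),cv2.resize(a[180:330,330:490],(400,375),interpolation=2)]))"
```

```text
(no output)
```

View pics/c1.png

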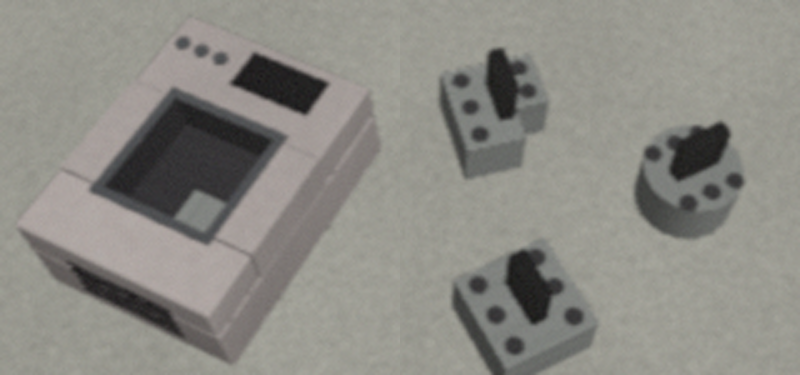

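View pics/side.png

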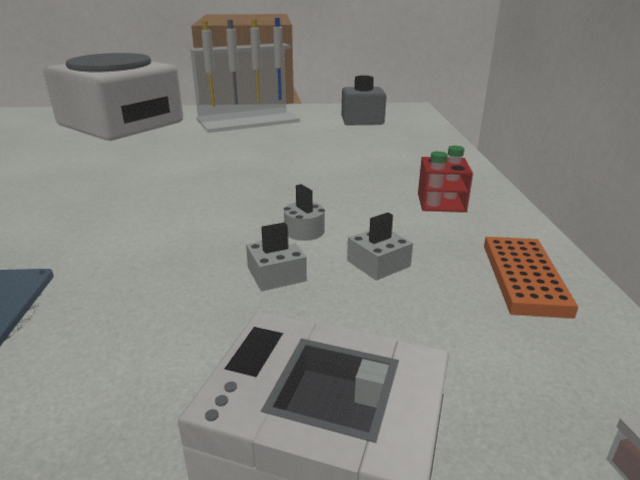

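The notched block stands at about (468, 89) and is the one at crop px (495, 110), with its cut-away corner at lower right, around (535, 140). It is yawed about 20°. The well is centred at about (534, -242), with the post at crop px (200, 210), which puts its yaw at about -21.3°. The tool is at 18° and already nearly lined up with the handle.

Call:
servo_tool:
  increments:
    - {"delta_pos":[0.05,0.05,0],"hand":0}
    - {"delta_pos":[0.17,0.17,0],"hand":0}
    - {"delta_pos":[0.3,0.3,0],"hand":0}
    - {"delta_pos":[0.43,0.43,0],"hand":0}
    - {"delta_pos":[0.56,0.56,0],"hand":0}
    - {"delta_pos":[0.69,0.69,0],"hand":0}
    - {"delta_pos":[0.82,0.82,0],"hand":0}
    - {"delta_pos":[0.93,0.94,0],"hand":0}
    - {"delta_pos":[0.98,1,0],"hand":0}

```text
invalid input
```

Call:
servo_tool:
  increments:
    - {"delta_pos":[0.06,0.12,0],"hand":0}
    - {"delta_pos":[0.12,0.28,0],"hand":0}
    - {"delta_pos":[0.18,0.45,0],"hand":0}
    - {"delta_pos":[0.24,0.62,0],"hand":0}
    - {"delta_pos":[0.3,0.8,0],"hand":0}
    - {"delta_pos":[0.35,1,0],"hand":0}

```text
invalid input
```

Call:
servo_tool:
  increments:
    - {"delta_pos":[0,0.18,0],"hand":0}
    - {"delta_pos":[0,0.36,0],"hand":0}
    - {"delta_pos":[0,0.54,0],"hand":0}
    - {"delta_pos":[0,0.72,0],"hand":0}
    - {"delta_pos":[0,0.9,0],"hand":0}
    - {"delta_pos":[0,1,0],"hand":0}

```text
invalid input
```

Call:
servo_tool:
  increments:
    - {"delta_pos":[0,0.15,0],"hand":0}
    - {"delta_pos":[0,0.3,0],"hand":0}
    - {"delta_pos":[0,0.42,0],"hand":0}
    - {"delta_pos":[0,0.5,0],"hand":0}
    - {"delta_pos":[0,0.53,0],"dr":[0,0,0.04],"hand":0}
    - {"delta_pos":[0,0.53,0],"dr":[0,0,0.04],"hand":0}
    - {"delta_pos":[0,0.53,0],"dr":[0,0,0.04],"hand":0}

```text
invalid input
```

Call:
servo_tool:
  increments:
    - {"delta_pos":[0.05,0.05,0],"dr":[0,0,0],"hand":0}
    - {"delta_pos":[0.17,0.17,0],"dr":[0,0,0],"hand":0}
    - {"delta_pos":[0.3,0.3,0],"dr":[0,0,0],"hand":0}
    - {"delta_pos":[0.43,0.43,0],"dr":[0,0,0],"hand":0}
    - {"delta_pos":[0.56,0.56,0],"dr":[0,0,0],"hand":0}
    - {"delta_pos":[0.69,0.69,0],"dr":[0,0,0],"hand":0}
    - {"delta_pos":[0.82,0.82,0],"dr":[0,0,0],"hand":0}
    - {"delta_pos":[0.93,0.94,0],"dr":[0,0,0],"hand":0}
    - {"delta_pos":[0.98,1,0],"dr":[0,0,0],"hand":0}

```text
clock: 1.25
tcp_pos: [402.5, -412.3, 231.5]
ee_rot: [-0.001, 0.987, 0.161, 0.001]
contact_force: [0.1, -0.2, 0.6]
opening: 85.4
gripper_force: 0.0
```

Call:
servo_tool:
  increments:
    - {"delta_pos":[0.06,0.12,0],"dr":[0,0,0],"hand":0}
    - {"delta_pos":[0.12,0.28,0],"dr":[0,0,0],"hand":0}
    - {"delta_pos":[0.18,0.45,0],"dr":[0,0,0],"hand":0}
    - {"delta_pos":[0.24,0.62,0],"dr":[0,0,0],"hand":0}
    - {"delta_pos":[0.3,0.8,0],"dr":[0,0,0],"hand":0}
    - {"delta_pos":[0.35,1,0],"dr":[0,0,0],"hand":0}

```text
clock: 1.75
tcp_pos: [468.5, -215.7, 231.6]
ee_rot: [0.0, 0.988, 0.157, 0.0]
contact_force: [0.7, -0.5, 0.6]
opening: 85.5
gripper_force: 0.0
```

Call:
servo_tool:
  increments:
    - {"delta_pos":[0,0.18,0],"dr":[0,0,0],"hand":0}
    - {"delta_pos":[0,0.36,0],"dr":[0,0,0],"hand":0}
    - {"delta_pos":[0,0.54,0],"dr":[0,0,0],"hand":0}
    - {"delta_pos":[0,0.72,0],"dr":[0,0,0],"hand":0}
    - {"delta_pos":[0,0.9,0],"dr":[0,0,0],"hand":0}
    - {"delta_pos":[0,1,0],"dr":[0,0,0],"hand":0}

```text
clock: 2.25
tcp_pos: [467.2, -12.4, 231.6]
ee_rot: [-0.001, 0.987, 0.16, 0.0]
contact_force: [0.1, 0.5, -0.2]
opening: 85.4
gripper_force: 0.0
```

Call:
servo_tool:
  increments:
    - {"delta_pos":[0,0.15,0],"dr":[0,0,0],"hand":0}
    - {"delta_pos":[0,0.3,0],"dr":[0,0,0],"hand":0}
    - {"delta_pos":[0,0.42,0],"dr":[0,0,0],"hand":0}
    - {"delta_pos":[0,0.5,0],"dr":[0,0,0],"hand":0}
    - {"delta_pos":[0,0.53,0],"dr":[0,0,0.04],"hand":0}
    - {"delta_pos":[0,0.53,0],"dr":[0,0,0.04],"hand":0}
    - {"delta_pos":[0,0.53,0],"dr":[0,0,0.04],"hand":0}

```text
clock: 2.83
tcp_pos: [467.6, 87.6, 231.2]
ee_rot: [0.0, 0.985, 0.173, -0.0]
contact_force: [0.2, -1.4, 0.1]
opening: 85.7
gripper_force: 0.0
```

Run:
```python
from h import *
for i in range(3):
    s=read_state();c=camera("wrist");P=cloud(c,s);z=P[...,2];ok=c["range_z"]>0
    m=ok&(z>83)&(z<96)&(np.hypot(P[...,0]-468,P[...,1]-89)<35)
    print(np.round(s["tcp_pos"],1),np.degrees(q(s["ee_rot"]).as_rotvec()).round(2),m.sum(),cv2.minAreaRect(P[m][:,:2].astype(np.float32)),P[m].mean(0).round(1))
    m=ok&(abs(z-45)<4)&(np.hypot(P[...,0]-468,P[...,1]-89)<65);print(" top",m.sum(),cv2.minAreaRect(P[m][:,:2].astype(np.float32)))
cv2.imwrite("pics/w.png",c["img"][:,:,::-1])
```

```text
[467.6  87.6 231.2] [ 1.7726e+02  3.1120e+01 -3.0000e-02] 715 ((467.9641418457031, 91.74046325683594), (38.70201873779297, 13.381765365600586), 20.01066017150879) [468.7  91.7  88. ]
 top 4353 ((467.5193786621094, 91.27729797363281), (75.61474609375, 76.07429504394531), 19.84444808959961)
[467.7  86.9 231.2] [ 1.7727e+02  3.0970e+01 -3.0000e-02] 716 ((467.7874450683594, 91.5852279663086), (39.243465423583984, 12.942419052124023), 19.890050888061523) [468.6  91.7  88. ]
 top 4364 ((467.52691650390625, 91.25495147705078), (76.0584945678711, 75.95645904541016), 19.615293502807617)
[467.8  86.7 231.2] [ 1.7729e+02  3.0900e+01 -3.0000e-02] 732 ((467.8020935058594, 91.62513732910156), (39.30135726928711, 13.558579444885254), 19.858219146728516) [468.9  91.7  88. ]
 top 4338 ((467.701171875, 91.29644775390625), (75.91840362548828, 76.08705139160156), 19.63691520690918)
```

Call:
servo_tool:
  increments:
    - {"delta_pos":[0,0.02,-0.12],"dr":[0,0,0],"hand":0}
    - {"delta_pos":[0,0.02,-0.3],"dr":[0,0,0],"hand":0}
    - {"delta_pos":[0,0.02,-0.48],"dr":[0,0,0],"hand":0}
    - {"delta_pos":[0,0.02,-0.62],"dr":[0,0,0],"hand":0}
    - {"delta_pos":[0,0.02,-0.72],"dr":[0,0,0],"hand":0}
    - {"delta_pos":[0,0.02,-0.8],"dr":[0,0,0],"hand":0}
    - {"delta_pos":[0,0.02,-0.86],"dr":[0,0,0],"hand":0}
    - {"delta_pos":[0,0.02,-0.89],"dr":[0,0,0],"hand":0}
    - {"delta_pos":[0,0.02,-0.89],"dr":[0,0,0],"hand":0}
    - {"delta_pos":[0,0.02,-0.89],"dr":[0,0,0],"hand":0}

```text
clock: 3.82
tcp_pos: [468.1, 91.6, 53.5]
ee_rot: [0.0, 0.985, 0.172, 0.0]
contact_force: [-0.4, 0.4, -0.2]
opening: 85.5
gripper_force: 0.0
```

Call:
servo_tool:
  increments:
    - {"delta_pos":[0,0,0],"dr":[0,0,0],"hand":0.5}
    - {"delta_pos":[0,0,0],"dr":[0,0,0],"hand":0.7}
    - {"delta_pos":[0,0,0],"dr":[0,0,0],"hand":0.8}
    - {"delta_pos":[0,0,0],"dr":[0,0,0],"hand":0.9}
    - {"delta_pos":[0,0,0],"dr":[0,0,0],"hand":1}
    - {"delta_pos":[0,0,0],"dr":[0,0,0],"hand":1}
    - {"delta_pos":[0,0,0],"dr":[0,0,0],"hand":1}
    - {"delta_pos":[0,0,0],"dr":[0,0,0],"hand":1}
    - {"delta_pos":[0,0,0],"dr":[0,0,0],"hand":1}
    - {"delta_pos":[0,0,0],"dr":[0,0,0],"hand":1}
  grip_force: 80

```text
clock: 4.65
tcp_pos: [468.1, 92.3, 53.6]
ee_rot: [-0.0, 0.985, 0.173, 0.0]
contact_force: [-0.3, 0.8, 5.1]
opening: 13.0
gripper_force: 78.8
```

Gripped. Next is a straight lift of 140 mm.

Call:
servo_tool:
  increments:
    - {"delta_pos":[0,0,0.03],"dr":[0,0,0],"hand":1}
    - {"delta_pos":[0,0,0.1],"dr":[0,0,0],"hand":1}
    - {"delta_pos":[0,0,0.2],"dr":[0,0,0],"hand":1}
    - {"delta_pos":[0,0,0.32],"dr":[0,0,0],"hand":1}
    - {"delta_pos":[0,0,0.44],"dr":[0,0,0],"hand":1}
    - {"delta_pos":[0,0,0.56],"dr":[0,0,0],"hand":1}
    - {"delta_pos":[0,0,0.65],"dr":[0,0,0],"hand":1}
    - {"delta_pos":[0,0,0.7],"dr":[0,0,0],"hand":1}

```text
clock: 5.32
tcp_pos: [468.2, 92.2, 195.1]
ee_rot: [0.0, 0.985, 0.173, 0.001]
contact_force: [0.7, 0.0, -5.0]
opening: 12.9
gripper_force: 78.4
```

Call:
servo_tool:
  increments:
    - {"delta_pos":[0.01,-0.04,0],"dr":[0,0,-0.04],"hand":1}
    - {"delta_pos":[0.03,-0.12,0],"dr":[0,0,-0.1],"hand":1}
    - {"delta_pos":[0.06,-0.24,0],"dr":[0,0,-0.2],"hand":1}
    - {"delta_pos":[0.09,-0.36,0],"dr":[0,0,-0.3],"hand":1}
    - {"delta_pos":[0.12,-0.48,0],"dr":[0,0,-0.4],"hand":1}
    - {"delta_pos":[0.15,-0.6,0],"dr":[0,0,-0.5],"hand":1}
    - {"delta_pos":[0.18,-0.72,0],"dr":[0,0,-0.6],"hand":1}
    - {"delta_pos":[0.21,-0.84,0],"dr":[0,0,-0.7],"hand":1}
    - {"delta_pos":[0.23,-0.93,0],"dr":[0,0,-0.76],"hand":1}
    - {"delta_pos":[0.25,-0.98,0],"dr":[0,0,-0.8],"hand":1}
    - {"delta_pos":[0.25,-1,0],"dr":[0,0,-0.8],"hand":1}

```text
clock: 6.23
tcp_pos: [517.7, -110.4, 192.3]
ee_rot: [0.0, 0.99, -0.142, -0.001]
contact_force: [1.5, -0.1, -4.2]
opening: 13.3
gripper_force: 78.3
```

Run:
```python
from h import *
s=read_state();c=camera("wrist");P=cloud(c,s);np.save("w2P",P);s2=read_state();print(np.round(s["tcp_pos"],1),np.round(s2["tcp_pos"],1),np.degrees(q(s2["ee_rot"]).as_rotvec()).round(2))
cv2.imwrite("pics/w2.png",c["img"][:,:,::-1])
z=P[...,2];m=(c["range_z"]>0)
print("rim pts",(m&(abs(z-85)<5)).sum(),P[m&(abs(z-85)<5)].mean(0) if (m&(abs(z-85)<5)).any() else 0)
for n in["scene","side"]:
    c=camera(n);P=cloud(c);z=P[...,2];ok=(c["range_z"]>0)&(np.hypot(P[...,0]-518,P[...,1]+110)<62)
    m=ok&(abs(z-185)<8); print(n,m.sum(),cv2.minAreaRect(P[m][:,:2].astype(np.float32)),np.percentile(z[m],[5,50,95]))
```

```text
[ 517.7 -110.4  192.3] [ 517.4 -109.6  192.4] [ 1.7817e+02 -2.5380e+01 -1.3000e-01]
rim pts 53876 [ 539.59260409 -246.68641829   84.62604332]
scene 943 ((517.0777587890625, -110.4033203125), (77.69551086425781, 75.82981872558594), 75.27433013916016) [179.20113768 183.74728632 185.88909033]
side 1950 ((516.754638671875, -109.43148803710938), (77.83467864990234, 76.02215576171875), 73.63106536865234) [178.51280049 183.26789717 188.38342972]
```

View pics/w2.png

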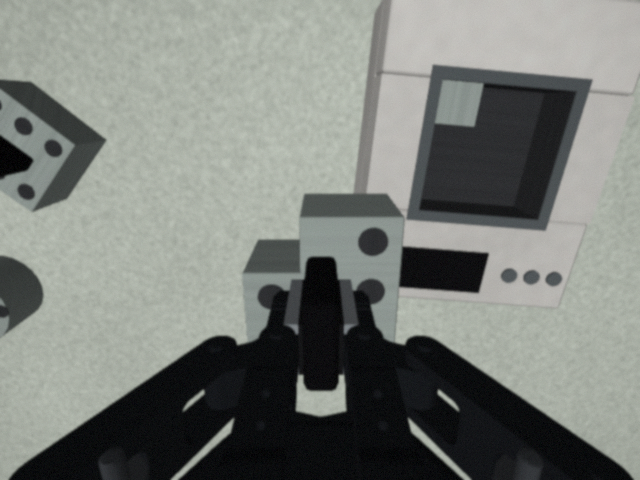

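Run:
```python
from h import *
P=np.load("w2P.npy");z=P[...,2]
a=np.radians(-21.3);A=np.array([[np.cos(a),-np.sin(a)],[np.sin(a),np.cos(a)]])
w=(P[...,:2]-[534.2,-241.7])@A; ins=(abs(w)<62).all(-1)
rim=ins&(abs(z-85)<4)
for ax in(0,1):
    for s0 in(-30,-20,-10,0,8):
        v=w[rim&(abs(w[...,1-ax]-s0)<3)][:,ax];print(ax,s0,v[v<0].max(initial=-99).round(1),v[v>0].min(initial=99).round(1))
pm=rim&(w>10).all(-1)&(w<43).all(-1);print("post min",w[pm].min(0),np.percentile(w[pm],1,axis=0))
# dark hole outline via not-rim near: minAreaRect of post+hole
h=ins&(z<78)&(z>40);print("hole rect",cv2.minAreaRect(P[h][:,:2].astype(np.float32)))
b=(np.hypot(P[...,0]-517.5,P[...,1]+110)<60)&(z>176)&(z<192)
n=P[b];print("blocktop",b.sum(),np.linalg.lstsq(np.c_[n[:,:2]-n[:,:2].mean(0),np.ones(len(n))],n[:,2],rcond=None)[0],cv2.minAreaRect(n[:,:2].astype(np.float32)))
```

```text
0 -30 -45.0 43.9
0 -20 -45.2 43.9
0 -10 -45.2 44.0
0 0 -45.1 43.8
0 8 -45.2 43.8
1 -30 -43.5 45.5
1 -20 -43.0 45.2
1 -10 -43.5 45.1
1 0 -43.1 45.2
1 8 -43.0 45.1
post min [16.21987374 17.22521983] [16.52791085 17.75525604]
hole rect ((532.6218872070312, -243.42709350585938), (87.0005111694336, 90.19620513916016), 68.65007019042969)
blocktop 10357 [-1.48725006e-02 -4.34577604e-03  1.82913346e+02] ((520.9987182617188, -111.30322265625), (76.34843444824219, 68.77662658691406), 73.51785278320312)
```

Call:
servo_tool:
  increments:
    - {"delta_pos":[0.01,-0.04,0],"dr":[0,0,-0.02],"hand":1}
    - {"delta_pos":[0.02,-0.13,0],"dr":[0,0,-0.05],"hand":1}
    - {"delta_pos":[0.03,-0.25,0],"dr":[0,0,-0.08],"hand":1}
    - {"delta_pos":[0.05,-0.38,0],"dr":[0,0,-0.1],"hand":1}
    - {"delta_pos":[0.07,-0.5,0],"dr":[0,0,-0.11],"hand":1}
    - {"delta_pos":[0.08,-0.6,0],"dr":[0,0,-0.11],"hand":1}
    - {"delta_pos":[0.085,-0.64,0],"dr":[0,0,-0.113],"hand":1}
    - {"delta_pos":[0.085,-0.658,0],"dr":[0,0,-0.113],"hand":1}
    - {"delta_pos":[0.085,-0.658,0],"dr":[0,0,-0.113],"hand":1}
    - {"delta_pos":[0.085,-0.658,0],"dr":[0,0,-0.113],"hand":1}
    - {"delta_pos":[0.085,-0.658,0],"dr":[0,0,-0.113],"hand":1}

```text
clock: 7.3
tcp_pos: [535.1, -237.7, 193.3]
ee_rot: [-0.001, 0.983, -0.183, -0.0]
contact_force: [0.6, 1.0, -3.9]
opening: 12.9
gripper_force: 78.4
```

Run:
```python
from h import *
for n in["scene","side"]:
    c=camera(n);P=cloud(c);z=P[...,2];ok=(c["range_z"]>0)&(np.hypot(P[...,0]-534,P[...,1]+241)<62)
    m=ok&(abs(z-185)<6); p=P[m];print(n,m.sum(),cv2.minAreaRect(p[:,:2].astype(np.float32)),np.linalg.lstsq(np.c_[p[:,:2]-p[:,:2].mean(0),np.ones(len(p))],p[:,2],rcond=None)[0])
s2=read_state();print(np.round(s2["tcp_pos"],1),np.degrees(q(s2["ee_rot"]).as_rotvec()).round(2),2*np.degrees(np.arctan2(s2["ee_rot"][2],s2["ee_rot"][1])))
```

```text
scene 973 ((534.9347534179688, -238.09585571289062), (77.34180450439453, 77.45789337158203), 68.72291564941406) [-2.37258205e-02 -1.44016069e-02  1.84353567e+02]
side 3347 ((534.4111328125, -238.16763305664062), (77.9989242553711, 76.39445495605469), 68.71956634521484) [1.27909136e-02 3.15992315e-02 1.83851048e+02]
[ 535.1 -238.   193.3] [-1.7693e+02  3.2920e+01  1.0000e-02] -21.079841536094563
```

Call:
servo_tool:
  increments:
    - {"delta_pos":[-0.003,-0.015,-0.02],"dr":[0,0,0],"hand":1}
    - {"delta_pos":[-0.003,-0.015,-0.07],"dr":[0,0,0],"hand":1}
    - {"delta_pos":[-0.003,-0.015,-0.13],"dr":[0,0,0],"hand":1}
    - {"delta_pos":[-0.003,-0.015,-0.18],"dr":[0,0,0],"hand":1}
    - {"delta_pos":[-0.003,-0.015,-0.22],"dr":[0,0,0],"hand":1}
    - {"delta_pos":[-0.003,-0.015,-0.25],"dr":[0,0,0],"hand":1}
    - {"delta_pos":[-0.003,-0.015,-0.27],"dr":[0,0,0],"hand":1}
    - {"delta_pos":[-0.003,-0.015,-0.29],"dr":[0,0,0],"hand":1}
    - {"delta_pos":[-0.003,-0.015,-0.3],"dr":[0,0,0],"hand":1}
    - {"delta_pos":[-0.003,-0.015,-0.3],"dr":[0,0,0],"hand":1}

```text
clock: 8.23
tcp_pos: [534.2, -242.4, 133.0]
ee_rot: [-0.0, 0.983, -0.184, -0.0]
contact_force: [-0.7, -1.0, -3.7]
opening: 13.1
gripper_force: 78.5
```

Call:
servo_tool:
  increments:
    - {"delta_pos":[0,0.003,-0.01],"dr":[0,0,0],"hand":1}
    - {"delta_pos":[0,0.003,-0.03],"dr":[0,0,0],"hand":1}
    - {"delta_pos":[0,0.003,-0.05],"dr":[0,0,0],"hand":1}
    - {"delta_pos":[0,0.003,-0.07],"dr":[0,0,0],"hand":1}
    - {"delta_pos":[0,0.003,-0.09],"dr":[0,0,0],"hand":1}
    - {"delta_pos":[0,0.003,-0.105],"dr":[0,0,0],"hand":1}
    - {"delta_pos":[0,0.003,-0.12],"dr":[0,0,0],"hand":1}
    - {"delta_pos":[0,0.003,-0.13],"dr":[0,0,0],"hand":1}
    - {"delta_pos":[0,0.003,-0.135],"dr":[0,0,0],"hand":1}
    - {"delta_pos":[0,0.003,-0.135],"dr":[0,0,0],"hand":1}

```text
clock: 9.07
tcp_pos: [534.2, -241.8, 106.1]
ee_rot: [-0.0, 0.983, -0.184, -0.0]
contact_force: [1.4, -0.0, -4.5]
opening: 13.1
gripper_force: 78.5
```

Call:
servo_tool:
  increments:
    - {"delta_pos":[0,0,-0.004],"dr":[0,0,0],"hand":1}
    - {"delta_pos":[0,0,-0.008],"dr":[0,0,0],"hand":1}
    - {"delta_pos":[0,0,-0.012],"dr":[0,0,0],"hand":1}
    - {"delta_pos":[0,0,-0.012],"dr":[0,0,0],"hand":1}
    - {"delta_pos":[0,0,-0.012],"dr":[0,0,0],"hand":1}

```text
clock: 9.48
tcp_pos: [534.3, -241.9, 103.9]
ee_rot: [-0.0, 0.983, -0.184, -0.0]
contact_force: [-0.0, -0.3, -4.9]
opening: 13.2
gripper_force: 78.5
```

Call:
servo_tool:
  increments:
    - {"delta_pos":[0,0,-0.004],"dr":[0,0,0],"hand":1}
    - {"delta_pos":[0,0,-0.007],"dr":[0,0,0],"hand":1}
    - {"delta_pos":[0,0,-0.007],"dr":[0,0,0],"hand":1}
    - {"delta_pos":[0,0,-0.007],"dr":[0,0,0],"hand":1}

```text
clock: 9.82
tcp_pos: [534.4, -241.9, 103.7]
ee_rot: [0.0, 0.983, -0.184, 0.0]
contact_force: [-3.8, 1.0, 7.5]
opening: 13.2
gripper_force: 80.3
```

The contact force has gone positive at the expected floor height. I'll check the block's height and pose before letting go.

Run:
```python
from h import *
for n in["scene","side"]:
    c=camera(n);P=cloud(c);z=P[...,2];ok=(c["range_z"]>0)&(np.hypot(P[...,0]-534,P[...,1]+241)<55)
    m=ok&(abs(z-95.5)<5); p=P[m];print(n,m.sum(),np.percentile(p[:,2],[10,50,90]).round(1),cv2.minAreaRect(p[:,:2].astype(np.float32)))
```

```text
scene 777 [93.  95.  96.8] ((534.2733764648438, -242.74049377441406), (79.0811767578125, 75.8092269897461), 69.96487426757812)
side 3123 [93.3 94.4 95.3] ((532.4466552734375, -245.207763671875), (70.8974609375, 76.24208068847656), 69.05847930908203)
```

Block top is at 95 mm, as it should be when seated, so I'll release and retreat.

Call:
servo_tool:
  increments:
    - {"delta_pos":[0,0,0.003],"dr":[0,0,0],"hand":0.9}
    - {"delta_pos":[0,0,0.005],"dr":[0,0,0],"hand":0.6}
    - {"delta_pos":[0,0,0.005],"dr":[0,0,0],"hand":0.3}
    - {"delta_pos":[0,0,0.005],"dr":[0,0,0],"hand":0}
    - {"delta_pos":[0,0,0.005],"dr":[0,0,0],"hand":0}
    - {"delta_pos":[0,0,0.005],"dr":[0,0,0],"hand":0}
    - {"delta_pos":[0,0,0.005],"dr":[0,0,0],"hand":0}
    - {"delta_pos":[0,0,0.005],"dr":[0,0,0],"hand":0}
    - {"delta_pos":[0,0,0.005],"dr":[0,0,0],"hand":0}

```text
clock: 10.67
tcp_pos: [534.3, -241.8, 103.5]
ee_rot: [0.0, 0.983, -0.184, -0.0]
contact_force: [-0.8, 0.2, 0.6]
opening: 85.4
gripper_force: 0.0
```

Call:
servo_tool:
  increments:
    - {"delta_pos":[0,0,0.04],"dr":[0,0,0],"hand":0}
    - {"delta_pos":[0,0,0.12],"dr":[0,0,0],"hand":0}
    - {"delta_pos":[0,0,0.24],"dr":[0,0,0],"hand":0}
    - {"delta_pos":[0,0,0.38],"dr":[0,0,0],"hand":0}
    - {"delta_pos":[0,0,0.52],"dr":[0,0,0],"hand":0}
    - {"delta_pos":[0,0,0.62],"dr":[0,0,0],"hand":0}
    - {"delta_pos":[0,0,0.65],"dr":[0,0,0],"hand":0}
    - {"delta_pos":[0,0,0.65],"dr":[0,0,0],"hand":0}

```text
clock: 11.33
tcp_pos: [535.4, -242.3, 235.8]
ee_rot: [0.0, 0.983, -0.184, 0.002]
contact_force: [0.9, 0.5, -1.2]
opening: 85.5
gripper_force: 0.0
```

Run:
```python
from h import *
for n in["scene","side","wrist"]:
    s=read_state();c=camera(n);P=cloud(c,s);z=P[...,2];ok=(c["range_z"]>0)&(np.hypot(P[...,0]-534,P[...,1]+241)<55)
    for a,b in((91,101),(132,145)):
        m=ok&(z>a)&(z<b); p=P[m]
        if len(p): print(n,m.sum(),np.percentile(p[:,2],[10,50,90]).round(1),cv2.minAreaRect(p[:,:2].astype(np.float32)))
cv2.imwrite("pics/w3.png",c["img"][:,:,::-1])
```

```text
scene 870 [93.2 95.1 97. ] ((534.1160888671875, -242.67942810058594), (77.50029754638672, 76.86088562011719), 68.68506622314453)
scene 181 [134.3 138.2 139.9] ((534.6262817382812, -242.4656982421875), (15.806816101074219, 40.81988525390625), 64.00987243652344)
side 3205 [93.3 94.4 95.5] ((533.4064331054688, -242.9636993408203), (75.9453125, 76.4640121459961), 68.36444091796875)
side 616 [133.7 137.6 138.7] ((534.2646484375, -242.1275177001953), (15.638033866882324, 39.46382141113281), 69.15398406982422)
wrist 5641 [93.5 94.5 95.4] ((533.9620971679688, -241.57186889648438), (76.38984680175781, 76.38705444335938), 68.95552825927734)
wrist 1035 [136.3 138.1 139.1] ((534.40673828125, -241.90994262695312), (13.880365371704102, 39.33608627319336), 68.30197143554688)
```

View pics/w3.png

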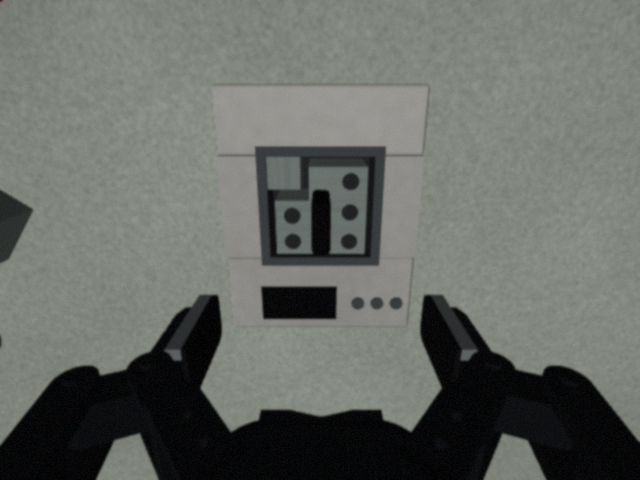

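The picture shows the block seated in the well (around px 320, 205), with its notch round the post (285, 172) and the gripper clear of it.

```bash
python3 -c "
from workcell import *
print(finish_job())"
```

```text
the job is handed in; nothing more can be done
None
```

The notched block is seated square on the well floor with its notch round the post, within about 2 mm of centre by camera measurement; the arm never went near the other two blocks, and the job was handed in at about 11.5 s, but no verdict came back.

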